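Test two column sleeves on the stepped gauge and reject the tight one

ROBOT

A 6-joint arm with a two-finger parallel gripper is mounted at the origin on a cart in front of the work surface, level with it; the furniture and walls round the work are solid. World frame = base frame: x ahead of the robot, y to its left, z up, the work surface at z = 0. Lengths are in m, angles in rad, forces in N, time in s.
With the tool pointing down it reaches from about 0.25 to 0.85 m from the base axis. Payload 12.5 kg.
Tool frame: the origin (TCP) lies midway between the tips of the shut fingers; the grasp point (between the pads) lies 19 mm behind it (r.hold_point_z is the distance from the TCP to the grasp point, in m); z points along the fingers, y is the line along which they close (so a half turn about z gives the same grasp; the last joint's range is limited). The gripper opens to 93 mm and grips with 3 to 60 N. Pads are 15 mm wide; open, the fingers measure 128 mm over their backs; the gripper's body (75 mm by 188 mm) begins 65 mm behind the grasp point.
Start: joints at [1.098, 0.351, 1.652, -0, 1.139, -0.085], TCP at [0.208, 0.509, 0.219] pointing down, gripper open.
Joint ranges: [-2.75, 2.75], [-0.79, 2.1], [0.01, 2.65], [-1.57, 4.71], [0.07, 3.14], [-2.87, 2.87]. Speed limits (rad/s): [2.22, 2.22, 2.79, 3.14, 3.14, 3.14].

INTERFACE

Orientations are given as a unit quaternion [w, x, y, z].
In Python, from cell import observe, viewer, workorder, r gives the robot as it stands.
- The arm moves only by the tool arm_command, never from a script. Its argument "motion" is a list of rows, each an object with "hand": the finger opening in m, from 0 to 0.093; "linear": the shift along the tool's x, y, z in m, a list of three; "roll": the turn about the tool's z in rad. A call has 1 to 10 rows; each row is the pose to reach, as a shift and turn from the pose commanded when the call began, along the tool's axes at that moment; what a row does not reach only later rows make up. A row lasts 1/8 s, in which the tool goes at most 62.5 mm and 10.7 degrees, less where a joint would pass 70% of its speed; a pose out of reach is approached as far as the arm can. A call with a gripper value outside its range is refused whole. The fingers move at their own pace and stop on an object; the grip force is fixed at half the most. Time passes only in rows, so rows that repeat a pose let the fingers close. It gives the time, the measured TCP pose, the force, the opening and the grip force at its end, in the units of the state.
- observe(): the state, without advancing time (a new reading comes with each control period).
- viewer.snapshot(name): name is "scene" or "top"; returns a dict with "pixels" (420x560x3 uint8, red, green, blue), "z_map" (420x560 float32, m along the optical axis (not along the pixel's ray), 0 where there is no reading), "mtx" (3x3 intrinsics, pixels), "extrinsics" (4x4, takes a point from camera to world coordinates). Camera axes: x right, y down, z forward; pixel columns grow to the right and rows downward; lengths in m; the calibration is good to about 2 mm. A picture is of the moment at which its call begins.
- workorder.finish_job(): hands the job in; it is judged then, once.
The state is a dict: "time_s": time; "qpos": joint angles; "joint_vel": joint speeds; "tau": joint torques, N m; "tcp_pos": TCP position; "ee_rot": TCP orientation; "contact_force": force on the tool from outside, world axes, zero at the start; "wrist_torque": the same for the moment, N m; "width": finger opening in m; "gripper_force": force on a finger pad.
Only numpy, scipy, OpenCV 4.12 (cv2) and the standard library are available. Lean on these libraries where they do the work, as an engineer would, in place of code of your own. Each camera call takes 0.05 s, during which the arm holds its last target. There are 200 camera calls.

TASK

Test the two nylon can-opener sleeves: push each one along its lane onto its gauge bar as far as it will go, without ramming it. Leave the one that fits fully home against the stop block; draw the one that stops short back off its bar and lay it gently in the shallow steel tray. Leave the other things on the worktop alone.

Things in the scene. Friction and masses are not known exactly. Their poses are not given: they have to be found in the camera images.
- gauge: fixed base plate 250 x 190 x 8 mm. Origin at the centre of its underside, x along the lanes to the dark stop block (roughly away from the robot), y left, z up. Lanes centred at y = +55 and -55 mm, open at the near end, between rails 6 mm wide with tops at z = 18 mm; 1.5 mm play on each side of a sleeve. Stop block: face at x = 95 mm, top at z = 70 mm. Bar axes at z = 39 mm.
- bar_left (a point): left (+y) gauge bar, level, along the gauge's x. This point: centre of the step where the 36 x 36 mm bar begins; the bar runs 65 mm on (+x) to the stop block, and a 24 x 24 mm pilot nose, 15 mm long, stands towards the robot. A sleeve that fits goes on to the block (its middle 30 mm past this point); a tight one takes only the pilot (its middle 35 mm before it).
- bar_right (a point): right (-y) gauge bar, level, along the gauge's x. This point: centre of the step where the 36 x 36 mm bar begins; the bar runs 65 mm on (+x) to the stop block, and a 24 x 24 mm pilot nose, 15 mm long, stands towards the robot. A sleeve that fits goes on to the block (its middle 30 mm past this point); a tight one takes only the pilot (its middle 35 mm before it).
- sleeve_a: one sleeve: white nylon block, 70 mm long, 62 x 62 mm outside, 0.14 to 0.28 kg, slips easily on the gauge (about 1 N), square bore along its x axis; walls 11 to 15 mm thick. Origin at its middle, z up. Starts flat in either lane, short of the bar. Both sleeves look alike outside: one bore is 40 mm wide and fits, the other is 33 mm and stops at the bar's step.
- sleeve_b: other sleeve: white nylon block, 70 mm long, 62 x 62 mm outside, 0.14 to 0.28 kg, slips easily on the gauge (about 1 N), square bore along its x axis; walls 11 to 15 mm thick. Origin at its middle, z up. Starts flat in either lane, short of the bar. Both sleeves look alike outside: one bore is 40 mm wide and fits, the other is 33 mm and stops at the bar's step.
- tray: fixed shallow steel tray, open on top, 150 x 130 x 30 mm high outside (rim bead to z = 33 mm), walls and floor 3 mm. Origin at the centre of its underside, x along its 150 mm side, z up. To the right of the gauge.
- tin_b: closed food tin, 75 mm across, 58 mm high, standing beyond the tray; bystander, leave alone. Origin at the centre of its underside.
- measure: steel measuring cup, 79 mm high, standing to the right of the tray; bystander, leave alone. Origin at its underside.
- churn: steel churn-shaped shaker, 62 mm across, 113 mm high, beyond the gauge to the right; bystander, leave alone. Origin at the centre of its underside.

How it is judged:
By the outcome, as a careful person would: the job done as asked, in the order asked, and still so for the second after the job is handed in, with the robot touching nothing.
It also fails if it takes over 53 s, if anything falls off the work surface, if the arm or the gripper's body presses on something with over 40 N, if the wrist force passes 120 N, or if a joint passes its speed limit or range.

## Working session

There is one attempt and no reset: what is moved stays moved. The work goes in short steps, Python scripts to look and compute and a tool call to move; the robot and the scene stay as the last step left them, time stands still between calls to the robot, and variables do not carry over. Pictures are saved under pics/ and viewed, at most 10 in all, crops included, and the job is handed in when it is done.

Besides the shell and the picture viewer there is one more tool, called after ">>>" by a JSON object that holds its "fn" and its "kwargs". arm_command: Moves the arm, as the interface text tells. Its arguments: {"type":"object","properties":{"motion":{"type":"array","items":{"type":"object","properties":{"hand":{"type":"number"},"linear":{"type":"array","items":{"type":"number"}},"roll":{"type":"number"}}}}},"required":["motion"]}

```bash
mkdir -p pics; ls
cat > h.py <<'E'
import numpy as np,cv2
from cell import observe,viewer,workorder,r
def snap(n,f):
    s=viewer.snapshot(n); cv2.imwrite('pics/'+f+'.png',s['pixels'][:,:,::-1]); np.savez('pics/'+f+'.npz',**s); return s
def cloud(s):
    z=s['z_map'];K=s['mtx'];v,u=np.indices(z.shape)
    P=np.stack([(u-K[0,2])/K[0,0]*z,(v-K[1,2])/K[1,1]*z,z,np.ones_like(z)],-1)@s['extrinsics'].T
    P=P[...,:3];P[z==0]=np.nan;return P
E
python3 - <<'E'
from h import *
s=snap('scene','s1');t=snap('top','t1')
o=observe();print({k:np.round(o[k],3) for k in o})
for q in(s,t):print(q['extrinsics'].round(3),q['mtx'][0,0])
print(r.hold_point_z)
E
```

```text
pics
{'time_s': np.float64(0.1), 'qpos': array([ 1.098,  0.351,  1.652,  0.   ,  1.139, -0.085]), 'joint_vel': array([ 0.   , -0.001, -0.002,  0.001, -0.   ,  0.   ]), 'tau': array([ 2.0000e-03, -4.9803e+01, -2.8570e+01,  7.0000e-02,  2.4000e-02,
       -0.0000e+00]), 'tcp_pos': array([0.208, 0.509, 0.218]), 'ee_rot': array([-0.   ,  0.193,  0.981, -0.   ]), 'contact_force': array([0.432, 0.512, 0.094]), 'wrist_torque': array([-0.016,  0.031,  0.033]), 'gripper_force': np.float64(0.0), 'width': np.float64(0.093)}
[[ 0.666 -0.656  0.356  0.137]
 [-0.746 -0.58   0.327 -0.707]
 [-0.008 -0.483 -0.876  1.088]
 [ 0.     0.     0.     1.   ]] 491.56559609159973
[[-0.257 -0.938  0.231  0.357]
 [-0.966  0.251 -0.055 -0.284]
 [-0.006 -0.238 -0.971  0.964]
 [ 0.     0.     0.     1.   ]] 417.3566956346332
0.0188
```

View pics/s1.png

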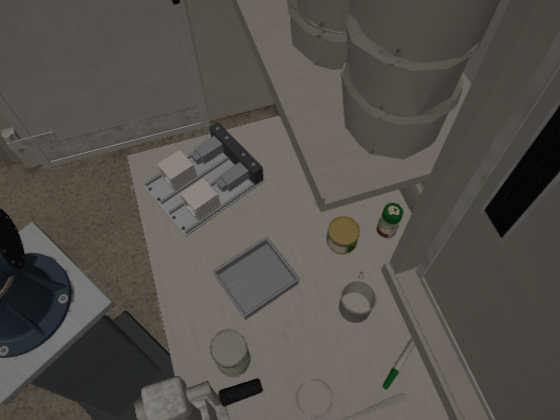

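View pics/t1.png

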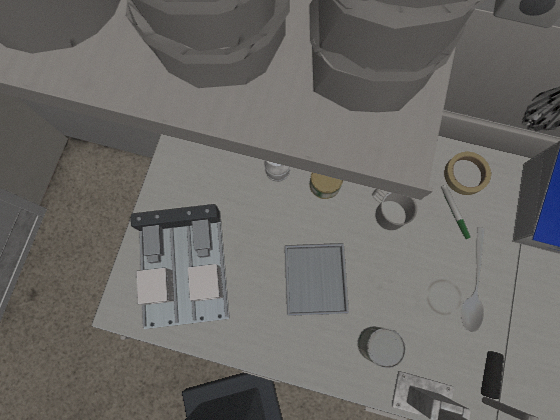

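The scene view shows the sleeves at (177,168) and (201,199), the tray at (256,277) and the gauge block at (236,152). In the top view the sleeves are at (152,286) and (204,282), the tray at (315,279), and the block at (175,216). A shelf overhangs the far side.

Run:
```python
from h import *
def rect(p,n,zc=None):
    (c,wh,a)=cv2.minAreaRect((p[:,:2]*1000).astype(np.float32));print(n,len(p),'c',np.round(c,1),'wh',np.round(wh,1),'a',round(a,1),'z',np.round(np.median(p[:,2])*1000,1))
for n in('s1','t1'):
    s=np.load(f'pics/{n}.npz');P=cloud(s);z=P[...,2];px=s['pixels'].astype(int)
    print(n)
    inb=(P[...,0]>.1)&(P[...,0]<1)&(np.abs(P[...,1])<.6)
    for nm,lo,hi in(('z60-82',.060,.082),('z52-60',.052,.060),('z26-40',.024,.04),('z90-200',.09,.2),('hi',.2,.9)):
        m=(inb&(z>lo)&(z<hi)).astype(np.uint8);
        k,l,st,_=cv2.connectedComponentsWithStats(m)
        for i in range(1,k):
            if st[i,4]>60: rect(P[l==i],nm+str(st[i,:4]))
    w=(px.min(-1)>(165 if n=='s1' else 150))&(px.max(-1)<256)&inb&(z>.06)&(z<.08)
    k,l,st,_=cv2.connectedComponentsWithStats(w.astype(np.uint8))
    for i in range(1,k):
        if st[i,4]>100: rect(P[l==i],'white'+str(st[i,:4]))
```

```text
s1
z60-82[209 122  53  53] 781 c [ 617.5 -108.6] wh [191.1  32.3] a 81.2 z 69.4
z60-82[157 150  37  32] 630 c [479.3 -32.6] wh [66.3 70.5] a 82.6 z 69.3
z60-82[180 178  38  34] 687 c [ 459.1 -139.9] wh [66.4 70.7] a 82.6 z 69.4
z60-82[409 186   9  16] 62 c [ 805. -528.] wh [42.2  4.1] a 59.6 z 71.4
z60-82[379 216  21  14] 112 c [ 698.5 -532.1] wh [24.  46.7] a 22.8 z 70.3
z60-82[340 272  33  42] 240 c [ 513.6 -574.5] wh [93.1 49.7] a 0.1 z 74.4
z60-82[215 352  33  20] 84 c [ 227.2 -485.8] wh [23.4 67.5] a 60.7 z 71.6
z52-60[194 130  68  56] 687 c [ 567.1 -107.1] wh [191.4  99.4] a 89.2 z 56.2
z52-60[328 216  32  29] 675 c [ 620.2 -462.3] wh [74.8 72.8] a 38.9 z 55.6
z26-40[192 148  45  17] 147 c [578.8 -67.3] wh [ 46.6 116.5] a 42.6 z 32.1
z26-40[170 172  26  17] 97 c [473.5 -62.7] wh [15.7 70.8] a 69.4 z 32.2
z26-40[217 174  46  18] 152 c [ 566.2 -174.5] wh [ 22.9 117.2] a 64.4 z 32.9
z26-40[402 188  12  22] 64 c [ 809.6 -519.9] wh [62.1  4. ] a 60.3 z 31.7
z26-40[194 201  26  18] 94 c [ 454.2 -169.7] wh [ 9.6 69.6] a 75.5 z 31.6
z26-40[377 224  19  13] 69 c [ 694.6 -531.8] wh [17.6
[... 1497 characters left out ...]
 [65.3 21.5] a 29.7 z 32.4
z26-40[154 223  38  40] 116 c [584.9 -73.5] wh [ 49.3 117.4] a 38.9 z 32.8
z26-40[285 243  64  73] 691 c [ 409.3 -375.3] wh [134.1 154. ] a 77.2 z 33.2
z26-40[167 269   6  33] 62 c [477.6 -62.5] wh [ 8.7 70. ] a 75.5 z 32.3
z90-200[366 328  40  40] 1265 c [ 241.6 -463. ] wh [74.4 72.5] a 75.5 z 108.1
z90-200[417 392  54  28] 971 c [ 113.4 -526. ] wh [68.5 35.3] a 60.5 z 159.0
hi[  0   0 487 200] 66639 c [ 714.8 -292.9] wh [627.6 250.1] a 59.9 z 454.7
hi[481 351  58  69] 1266 c [ 182.6 -566.2] wh [24.8 77.9] a 59.2 z 297.2
white[188 264  31  36] 924 c [ 462.1 -138.7] wh [60.3 68.8] a 82.2 z 71.0
white[137 268  30  36] 915 c [482.5 -31.7] wh [60.  68.7] a 81.8 z 71.0
```

Run:
```python
from h import *
for n in('s1','t1'):
    P=cloud(np.load(f'pics/{n}.npz')).reshape(-1,3);P=P[(P[:,2]>.2)&(P[:,0]>.3)]
    for y in np.arange(-.5,.3,.1):
        q=P[(abs(P[:,1]-y)<.05)]
        if len(q)>5:
            print(n,round(y,1),len(q),'minx',q[:,0].min().round(3),'minz',q[:,2].min().round(3))
```

```text
s1 -0.5 17109 minx 0.449 minz 0.421
s1 -0.4 5695 minx 0.479 minz 0.421
s1 -0.3 5759 minx 0.536 minz 0.419
s1 -0.2 2203 minx 0.594 minz 0.42
s1 -0.1 803 minx 0.651 minz 0.421
t1 -0.5 12459 minx 0.45 minz 0.42
t1 -0.4 18074 minx 0.48 minz 0.421
t1 -0.3 12820 minx 0.538 minz 0.42
t1 -0.2 9669 minx 0.597 minz 0.42
t1 -0.1 9562 minx 0.654 minz 0.42
t1 -0.0 3083 minx 0.712 minz 0.421
```

>>> {"fn": "arm_command", "kwargs": {"motion": [{"hand": 0.093,"linear": [-0.046,-0.04,0.0],"roll": -0.05},{"hand": 0.093,"linear": [-0.092,-0.079,0.0],"roll": -0.1},{"hand": 0.093,"linear": [-0.137,-0.119,0.0],"roll": -0.15},{"hand": 0.093,"linear": [-0.183,-0.159,0.0],"roll": -0.2},{"hand": 0.093,"linear": [-0.229,-0.198,0.0],"roll": -0.255},{"hand": 0.093,"linear": [-0.275,-0.238,0.0],"roll": -0.255},{"hand": 0.093,"linear": [-0.32,-0.278,0.0],"roll": -0.255},{"hand": 0.093,"linear": [-0.366,-0.318,0.02],"roll": -0.255},{"hand": 0.093,"linear": [-0.412,-0.357,0.05],"roll": -0.255},{"hand": 0.093,"linear": [-0.458,-0.397,0.08],"roll": -0.255}]}}

```text
time_s: 1.35
tcp_pos: [0.4776, -0.0239, 0.1431]
ee_rot: [0.0, 0.067, 0.998, 0.0]
contact_force: [0.5, 0.7, -0.2]
width: 0.0928
gripper_force: 0.0
```

>>> {"fn": "arm_command", "kwargs": {"motion": [{"hand": 0.093,"linear": [0,0,0.05],"roll": 0},{"hand": 0.093,"linear": [0,0,0.09],"roll": 0},{"hand": 0.093,"linear": [0,0,0.105],"roll": 0},{"hand": 0.093,"linear": [0,0,0.105],"roll": 0},{"hand": 0.07,"linear": [0,0,0.105],"roll": 0},{"hand": 0.066,"linear": [0,0,0.105],"roll": 0}]}}

```text
time_s: 2.1
tcp_pos: [0.4777, -0.022, 0.0401]
ee_rot: [0.001, 0.066, 0.998, -0.0]
contact_force: [0.2, -1.5, 1.3]
width: 0.0771
gripper_force: 0.7
```

Run:
```python
from h import *
s=snap('scene','s2');o=observe();print(o['contact_force'],o['tcp_pos'],o['width'])
cv2.imwrite('pics/s2c.png',cv2.resize(s['pixels'][90:260,100:320,::-1],None,fx=3,fy=3,interpolation=cv2.INTER_CUBIC))
```

```text
[ -8.08405058 -24.41395504  17.25354274] [ 0.47758596 -0.02219434  0.04000028] 0.07358995084938237
```

View pics/s2c.png

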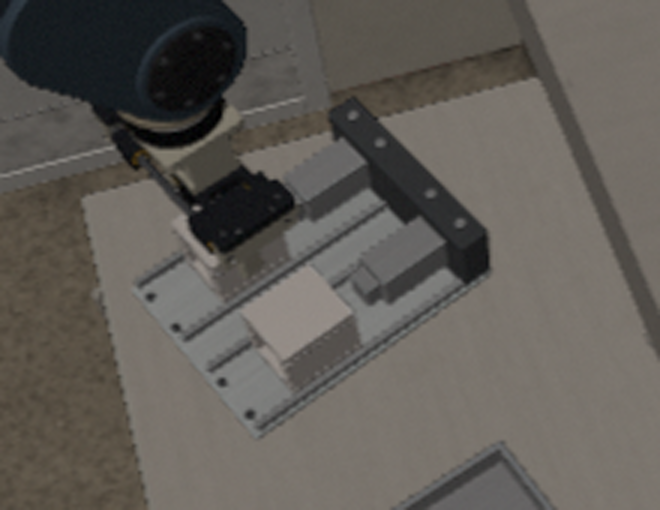

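The gripper straddles the left sleeve, about 9 mm too far left. I'll open, shift and close.

>>> {"fn": "arm_command", "kwargs": {"motion": [{"hand": 0.09,"linear": [0,-0.002,0],"roll": 0},{"hand": 0.09,"linear": [-0.004,-0.0095,0.004],"roll": 0},{"hand": 0.09,"linear": [-0.004,-0.0095,0.004],"roll": 0},{"hand": 0.09,"linear": [-0.004,-0.0095,0.004],"roll": 0},{"hand": 0.068,"linear": [-0.004,-0.0095,0.004],"roll": 0},{"hand": 0.066,"linear": [-0.004,-0.0095,0.004],"roll": 0},{"hand": 0.066,"linear": [-0.004,-0.0095,0.004],"roll": 0}]}}

```text
time_s: 3.02
tcp_pos: [0.4797, -0.0319, 0.0349]
ee_rot: [0.0, 0.066, 0.998, 0.0]
contact_force: [-0.8, 1.1, -0.2]
width: 0.0673
gripper_force: 0.3
```

>>> {"fn": "arm_command", "kwargs": {"motion": [{"hand": 0.06,"linear": [0,0,0],"roll": 0},{"hand": 0.055,"linear": [0,0,0],"roll": 0},{"hand": 0.055,"linear": [0,0,0],"roll": 0},{"hand": 0.055,"linear": [0,0,0],"roll": 0}]}}

```text
time_s: 3.52
tcp_pos: [0.4799, -0.0317, 0.035]
ee_rot: [0.0, 0.066, 0.998, 0.0]
contact_force: [1.7, 6.1, 0.8]
width: 0.0617
gripper_force: 30.0
```

>>> {"fn": "arm_command", "kwargs": {"motion": [{"hand": 0.055,"linear": [-0.003,0.0005,0],"roll": 0},{"hand": 0.055,"linear": [-0.007,0.0007,0],"roll": 0},{"hand": 0.055,"linear": [-0.011,0.001,0],"roll": 0},{"hand": 0.055,"linear": [-0.015,0.001,0],"roll": 0},{"hand": 0.055,"linear": [-0.019,0.001,0],"roll": 0},{"hand": 0.055,"linear": [-0.022,0.001,0],"roll": 0},{"hand": 0.055,"linear": [-0.024,0.001,0],"roll": 0}]}}

```text
time_s: 4.4
tcp_pos: [0.5038, -0.0342, 0.035]
ee_rot: [-0.0, 0.066, 0.998, -0.0]
contact_force: [-2.8, 0.7, 6.2]
width: 0.0617
gripper_force: 30.0
```

>>> {"fn": "arm_command", "kwargs": {"motion": [{"hand": 0.055,"linear": [-0.002,0,0],"roll": 0},{"hand": 0.055,"linear": [-0.0035,0,0],"roll": 0},{"hand": 0.055,"linear": [-0.005,0,0],"roll": 0},{"hand": 0.055,"linear": [-0.0065,0,0],"roll": 0},{"hand": 0.055,"linear": [-0.008,0,0],"roll": 0}]}}

```text
time_s: 5.03
tcp_pos: [0.5117, -0.0353, 0.035]
ee_rot: [-0.0, 0.066, 0.998, -0.0]
contact_force: [-2.0, 1.0, 6.2]
width: 0.0617
gripper_force: 30.0
```

>>> {"fn": "arm_command", "kwargs": {"motion": [{"hand": 0.055,"linear": [-0.0015,0,0],"roll": 0},{"hand": 0.055,"linear": [-0.003,0,0],"roll": 0},{"hand": 0.055,"linear": [-0.0045,0,0],"roll": 0},{"hand": 0.055,"linear": [-0.006,0,0],"roll": 0}]}}

```text
time_s: 5.52
tcp_pos: [0.5133, -0.0354, 0.0347]
ee_rot: [-0.005, 0.066, 0.998, 0.0]
contact_force: [-26.7, 2.1, 26.0]
width: 0.0625
gripper_force: 30.0
```

>>> {"fn": "arm_command", "kwargs": {"motion": [{"hand": 0.055,"linear": [0.0025,0,0],"roll": 0},{"hand": 0.055,"linear": [0.0045,0,0],"roll": 0},{"hand": 0.088,"linear": [0.0045,0,0],"roll": 0},{"hand": 0.088,"linear": [0.0045,0,0],"roll": 0},{"hand": 0.088,"linear": [0.0045,0,0],"roll": 0},{"hand": 0.088,"linear": [0.0045,0,-0.03],"roll": 0},{"hand": 0.088,"linear": [0.0045,0,-0.07],"roll": 0},{"hand": 0.088,"linear": [0.0045,0,-0.09],"roll": 0},{"hand": 0.088,"linear": [0.0045,0,-0.09],"roll": 0}]}}

```text
time_s: 6.65
tcp_pos: [0.5138, -0.0355, 0.126]
ee_rot: [0.001, 0.066, 0.998, -0.0]
contact_force: [0.2, -0.5, -0.6]
width: 0.0879
gripper_force: 0.0
```

>>> {"fn": "arm_command", "kwargs": {"motion": [{"hand": 0.088,"linear": [0.015,-0.04,0],"roll": 0},{"hand": 0.088,"linear": [0.03,-0.085,0],"roll": 0},{"hand": 0.088,"linear": [0.039,-0.11,0],"roll": 0},{"hand": 0.088,"linear": [0.039,-0.11,0],"roll": 0},{"hand": 0.088,"linear": [0.039,-0.11,0.03],"roll": 0},{"hand": 0.088,"linear": [0.039,-0.11,0.065],"roll": 0},{"hand": 0.088,"linear": [0.039,-0.11,0.09],"roll": 0},{"hand": 0.088,"linear": [0.039,-0.11,0.091],"roll": 0},{"hand": 0.068,"linear": [0.039,-0.11,0.091],"roll": 0},{"hand": 0.068,"linear": [0.039,-0.11,0.091],"roll": 0}]}}

```text
time_s: 7.9
tcp_pos: [0.4604, -0.1392, 0.0348]
ee_rot: [0.001, 0.066, 0.998, -0.0]
contact_force: [-0.3, -0.2, 0.5]
width: 0.0725
gripper_force: 0.0
```

>>> {"fn": "arm_command", "kwargs": {"motion": [{"hand": 0.06,"linear": [0,0,0],"roll": 0},{"hand": 0.055,"linear": [0,0,0],"roll": 0},{"hand": 0.055,"linear": [0,0,0],"roll": 0},{"hand": 0.055,"linear": [0,0,0],"roll": 0}]}}

```text
time_s: 8.4
tcp_pos: [0.4601, -0.1393, 0.0345]
ee_rot: [0.0, 0.066, 0.998, -0.0]
contact_force: [-0.9, 2.0, 6.5]
width: 0.0619
gripper_force: 30.0
```

>>> {"fn": "arm_command", "kwargs": {"motion": [{"hand": 0.055,"linear": [-0.003,0,0],"roll": 0},{"hand": 0.055,"linear": [-0.007,0,0],"roll": 0},{"hand": 0.055,"linear": [-0.011,0,0],"roll": 0},{"hand": 0.055,"linear": [-0.015,0,0],"roll": 0},{"hand": 0.055,"linear": [-0.019,0,0],"roll": 0},{"hand": 0.055,"linear": [-0.023,0,0],"roll": 0},{"hand": 0.055,"linear": [-0.027,0,0],"roll": 0},{"hand": 0.055,"linear": [-0.03,0,0],"roll": 0},{"hand": 0.055,"linear": [-0.032,0,0],"roll": 0}]}}

```text
time_s: 9.52
tcp_pos: [0.4915, -0.1436, 0.0346]
ee_rot: [-0.0, 0.066, 0.998, -0.0]
contact_force: [-4.5, 0.1, 9.2]
width: 0.0617
gripper_force: 30.0
```

>>> {"fn": "arm_command", "kwargs": {"motion": [{"hand": 0.055,"linear": [-0.002,0,0],"roll": 0},{"hand": 0.055,"linear": [-0.004,0,0],"roll": 0},{"hand": 0.055,"linear": [-0.006,0,0],"roll": 0},{"hand": 0.055,"linear": [-0.0075,0,0],"roll": 0},{"hand": 0.055,"linear": [-0.009,0,0],"roll": 0},{"hand": 0.055,"linear": [-0.0105,0,0],"roll": 0},{"hand": 0.055,"linear": [-0.012,0,0],"roll": 0}]}}

```text
time_s: 10.4
tcp_pos: [0.5034, -0.1452, 0.0346]
ee_rot: [-0.0, 0.066, 0.998, -0.0]
contact_force: [-3.8, 0.5, 8.5]
width: 0.0617
gripper_force: 30.0
```

>>> {"fn": "arm_command", "kwargs": {"motion": [{"hand": 0.055,"linear": [-0.004,0,0],"roll": 0},{"hand": 0.055,"linear": [-0.009,0,0],"roll": 0},{"hand": 0.055,"linear": [-0.014,0,0],"roll": 0},{"hand": 0.055,"linear": [-0.02,0,0],"roll": 0},{"hand": 0.055,"linear": [-0.026,0,0],"roll": 0},{"hand": 0.055,"linear": [-0.032,0,0],"roll": 0},{"hand": 0.055,"linear": [-0.038,0,0],"roll": 0},{"hand": 0.055,"linear": [-0.044,0,0],"roll": 0},{"hand": 0.055,"linear": [-0.048,0,0],"roll": 0},{"hand": 0.055,"linear": [-0.05,0,0],"roll": 0}]}}

```text
time_s: 11.65
tcp_pos: [0.5531, -0.1518, 0.0346]
ee_rot: [0.0, 0.066, 0.998, -0.0]
contact_force: [-3.1, 1.0, 7.2]
width: 0.0623
gripper_force: 30.0
```

>>> {"fn": "arm_command", "kwargs": {"motion": [{"hand": 0.055,"linear": [-0.002,0,0],"roll": 0},{"hand": 0.055,"linear": [-0.004,0,0],"roll": 0},{"hand": 0.055,"linear": [-0.0055,0,0],"roll": 0},{"hand": 0.055,"linear": [-0.007,0,0],"roll": 0},{"hand": 0.055,"linear": [-0.0085,0,0],"roll": 0},{"hand": 0.055,"linear": [-0.01,0,0],"roll": 0}]}}

```text
time_s: 12.4
tcp_pos: [0.5621, -0.153, 0.0346]
ee_rot: [-0.001, 0.066, 0.998, 0.0]
contact_force: [-13.1, 2.8, 14.9]
width: 0.0617
gripper_force: 30.0
```

>>> {"fn": "arm_command", "kwargs": {"motion": [{"hand": 0.055,"linear": [-0.001,0,0],"roll": 0},{"hand": 0.055,"linear": [-0.002,0,0],"roll": 0},{"hand": 0.055,"linear": [-0.002,0,0],"roll": 0}]}}

```text
time_s: 12.78
tcp_pos: [0.5625, -0.1529, 0.0345]
ee_rot: [-0.003, 0.067, 0.998, 0.001]
contact_force: [-16.7, 2.1, 17.5]
width: 0.0619
gripper_force: 30.0
```

>>> {"fn": "arm_command", "kwargs": {"motion": [{"hand": 0.055,"linear": [0.001,0,0],"roll": 0},{"hand": 0.088,"linear": [0.001,0,0],"roll": 0},{"hand": 0.088,"linear": [0.001,0,0],"roll": 0},{"hand": 0.088,"linear": [0.001,0,0],"roll": 0},{"hand": 0.088,"linear": [0.001,0,-0.03],"roll": 0},{"hand": 0.088,"linear": [0.001,0,-0.07],"roll": 0},{"hand": 0.088,"linear": [0.001,0,-0.09],"roll": 0},{"hand": 0.088,"linear": [0.022,0.036,-0.09],"roll": 0},{"hand": 0.088,"linear": [0.045,0.075,-0.09],"roll": 0},{"hand": 0.088,"linear": [0.065,0.11,-0.09],"roll": 0}]}}

```text
time_s: 14.02
tcp_pos: [0.5144, -0.0344, 0.1239]
ee_rot: [0.0, 0.066, 0.998, 0.0]
contact_force: [0.3, 0.7, -0.1]
width: 0.0881
gripper_force: 0.0
```

Run:
```python
from h import *
s=snap('scene','s3');t=snap('top','t3');o=observe();print(o['contact_force'],o['tcp_pos'],o['width'])
P=cloud(t);z=P[...,2];px=t['pixels'].astype(int)
w=(px.min(-1)>150)&(z>.06)&(z<.08)&(P[...,1]>-.3)
k,l,st,_=cv2.connectedComponentsWithStats(w.astype(np.uint8))
for i in range(1,k):
    if st[i,4]>100:print(cv2.minAreaRect((P[l==i][:,:2]*1000).astype(np.float32)))
a=cv2.resize(s['pixels'][110:240,130:280,::-1],None,fx=2.6,fy=2.6);b=cv2.resize(t['pixels'][200:330,120:270,::-1],None,fx=2.6,fy=2.6)
cv2.imwrite('pics/c3.png',np.hstack([a,b]))
```

```text
[-0.00967669 -0.2582496  -0.09536623] [ 0.51365636 -0.03309042  0.12385837] 0.08791364833418737
((563.49853515625, -153.91078186035156), (61.685665130615234, 68.50829315185547), 81.7120590209961)
((490.46856689453125, -32.16392517089844), (60.631526947021484, 18.57413673400879), 81.92657470703125)
```

View pics/c3.png

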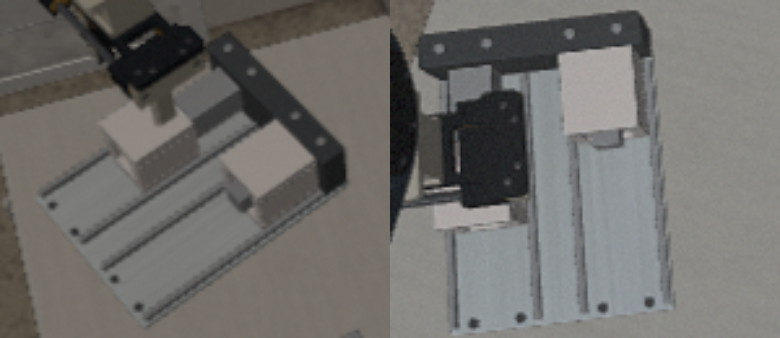

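The right sleeve is home against the block with its pilot showing, and the left one sits only on its pilot. I'll grip the left one and draw it back.

>>> {"fn": "arm_command", "kwargs": {"motion": [{"hand": 0.088,"linear": [0,-0.002,0.03],"roll": 0},{"hand": 0.088,"linear": [0,-0.002,0.065],"roll": 0},{"hand": 0.088,"linear": [0,-0.002,0.086],"roll": 0},{"hand": 0.088,"linear": [0,-0.002,0.086],"roll": 0},{"hand": 0.068,"linear": [0,-0.002,0.086],"roll": 0},{"hand": 0.066,"linear": [0,-0.002,0.086],"roll": 0},{"hand": 0.055,"linear": [0,-0.002,0.086],"roll": 0},{"hand": 0.055,"linear": [0,-0.002,0.086],"roll": 0},{"hand": 0.055,"linear": [0,-0.002,0.086],"roll": 0}]}}

```text
time_s: 15.25
tcp_pos: [0.5157, -0.037, 0.0388]
ee_rot: [0.001, 0.067, 0.998, 0.0]
contact_force: [1.6, 6.7, 5.6]
width: 0.062
gripper_force: 30.0
```

>>> {"fn": "arm_command", "kwargs": {"motion": [{"hand": 0.055,"linear": [0.003,0,0],"roll": 0},{"hand": 0.055,"linear": [0.007,0,0],"roll": 0},{"hand": 0.055,"linear": [0.012,0,0],"roll": 0},{"hand": 0.055,"linear": [0.018,0,0],"roll": 0},{"hand": 0.055,"linear": [0.024,0,0],"roll": 0},{"hand": 0.055,"linear": [0.03,0,0],"roll": 0},{"hand": 0.055,"linear": [0.035,0,0],"roll": 0},{"hand": 0.055,"linear": [0.035,0,0],"roll": 0}]}}

```text
time_s: 16.25
tcp_pos: [0.4815, -0.0321, 0.0389]
ee_rot: [0.002, 0.067, 0.998, 0.001]
contact_force: [4.2, 10.9, 3.3]
width: 0.0622
gripper_force: 30.0
```

>>> {"fn": "arm_command", "kwargs": {"motion": [{"hand": 0.055,"linear": [0,0.001,-0.005],"roll": 0},{"hand": 0.055,"linear": [0,0.001,-0.015],"roll": 0},{"hand": 0.055,"linear": [0,0.001,-0.03],"roll": 0},{"hand": 0.055,"linear": [0,0.001,-0.05],"roll": 0},{"hand": 0.055,"linear": [0,0.001,-0.07],"roll": 0},{"hand": 0.055,"linear": [0,0.001,-0.085],"roll": 0},{"hand": 0.055,"linear": [0,0.001,-0.09],"roll": 0},{"hand": 0.055,"linear": [0,0.001,-0.09],"roll": 0}]}}

```text
time_s: 17.25
tcp_pos: [0.4802, -0.032, 0.128]
ee_rot: [0.0, 0.066, 0.998, -0.0]
contact_force: [1.0, 1.2, -1.6]
width: 0.0617
gripper_force: 30.0
```

>>> {"fn": "arm_command", "kwargs": {"motion": [{"hand": 0.055,"linear": [0.001,-0.015,0],"roll": 0},{"hand": 0.055,"linear": [0.004,-0.045,0],"roll": 0.01},{"hand": 0.055,"linear": [0.007,-0.09,0],"roll": 0.02},{"hand": 0.055,"linear": [0.01,-0.14,0],"roll": 0.035},{"hand": 0.055,"linear": [0.014,-0.19,0],"roll": 0.05},{"hand": 0.055,"linear": [0.018,-0.24,0],"roll": 0.065},{"hand": 0.055,"linear": [0.021,-0.285,0],"roll": 0.08},{"hand": 0.055,"linear": [0.024,-0.32,0],"roll": 0.09},{"hand": 0.055,"linear": [0.026,-0.342,0],"roll": 0.09},{"hand": 0.055,"linear": [0.026,-0.35,0],"roll": 0.09}]}}

```text
time_s: 18.5
tcp_pos: [0.4074, -0.3762, 0.1274]
ee_rot: [-0.0, 0.112, 0.994, 0.0]
contact_force: [0.1, 0.1, -1.8]
width: 0.0621
gripper_force: 30.0
```

>>> {"fn": "arm_command", "kwargs": {"motion": [{"hand": 0.055,"linear": [0,0,0],"roll": 0},{"hand": 0.055,"linear": [0,0,0],"roll": 0}]}}

```text
time_s: 18.75
tcp_pos: [0.4084, -0.3745, 0.1279]
ee_rot: [-0.0, 0.111, 0.994, 0.0]
contact_force: [0.4, 1.1, -0.1]
width: 0.0618
gripper_force: 30.0
```

Run:
```python
from h import *
s=snap('scene','s4');t=snap('top','t4');o=observe();print(o['contact_force'],o['tcp_pos'],o['width'])
a=cv2.resize(s['pixels'][190:330,180:320,::-1],None,fx=2.7,fy=2.7);b=cv2.resize(t['pixels'][210:350,250:390,::-1],None,fx=2.7,fy=2.7)
cv2.imwrite('pics/c4.png',np.hstack([a,b]))
```

```text
[ 0.6185043  -0.461153   -2.06848262] [ 0.40838414 -0.37472465  0.12800886] 0.0614909405960623
```

View pics/c4.png

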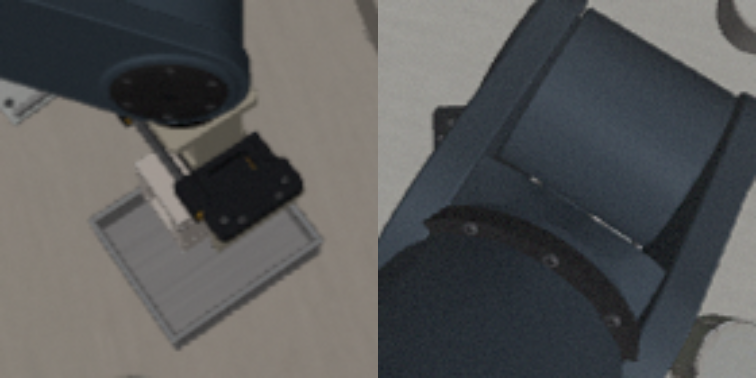

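The sleeve is held level over the tray (sleeve near (170,200) in the left crop, tray below it). I'll lower it.

>>> {"fn": "arm_command", "kwargs": {"motion": [{"hand": 0.055,"linear": [0,0,0.01],"roll": 0},{"hand": 0.055,"linear": [0,0,0.028],"roll": 0},{"hand": 0.055,"linear": [0,0,0.046],"roll": 0},{"hand": 0.055,"linear": [0,0,0.062],"roll": 0},{"hand": 0.055,"linear": [0,0,0.075],"roll": 0},{"hand": 0.055,"linear": [0,0,0.083],"roll": 0},{"hand": 0.055,"linear": [0,0,0.087],"roll": 0},{"hand": 0.055,"linear": [0,0,0.09],"roll": 0},{"hand": 0.055,"linear": [0,0,0.0915],"roll": 0},{"hand": 0.055,"linear": [0,0,0.0925],"roll": 0}]}}

```text
time_s: 20.1
tcp_pos: [0.4082, -0.3756, 0.0356]
ee_rot: [0.0, 0.111, 0.994, -0.0]
contact_force: [0.4, -1.3, -1.7]
width: 0.0616
gripper_force: 30.0
```

>>> {"fn": "arm_command", "kwargs": {"motion": [{"hand": 0.055,"linear": [0,0,0.001],"roll": 0},{"hand": 0.055,"linear": [0,0,0.0015],"roll": 0},{"hand": 0.055,"linear": [0,0,0.0015],"roll": 0}]}}

```text
time_s: 20.48
tcp_pos: [0.4081, -0.3755, 0.0339]
ee_rot: [0.0, 0.111, 0.994, -0.0]
contact_force: [0.5, 0.3, -1.9]
width: 0.0619
gripper_force: 30.0
```

>>> {"fn": "arm_command", "kwargs": {"motion": [{"hand": 0.055,"linear": [0,0,0.0006],"roll": 0},{"hand": 0.055,"linear": [0,0,0.0012],"roll": 0},{"hand": 0.055,"linear": [0,0,0.0018],"roll": 0},{"hand": 0.055,"linear": [0,0,0.0018],"roll": 0}]}}

```text
time_s: 20.98
tcp_pos: [0.4081, -0.3755, 0.0338]
ee_rot: [0.0, 0.111, 0.994, -0.0]
contact_force: [-6.5, 6.9, 21.5]
width: 0.0614
gripper_force: 30.0
```

>>> {"fn": "arm_command", "kwargs": {"motion": [{"hand": 0.055,"linear": [0,0,-0.0014],"roll": 0},{"hand": 0.055,"linear": [0,0,-0.0014],"roll": 0},{"hand": 0.076,"linear": [0,0,-0.0014],"roll": 0},{"hand": 0.076,"linear": [0,0,-0.0014],"roll": 0},{"hand": 0.076,"linear": [0,0,-0.0014],"roll": 0},{"hand": 0.076,"linear": [0,0,-0.01],"roll": 0},{"hand": 0.076,"linear": [0,0,-0.03],"roll": 0},{"hand": 0.076,"linear": [0,0,-0.07],"roll": 0},{"hand": 0.076,"linear": [0,0,-0.11],"roll": 0},{"hand": 0.076,"linear": [0.04,0.02,-0.14],"roll": 0}]}}

```text
time_s: 22.22
tcp_pos: [0.3744, -0.3481, 0.1744]
ee_rot: [0.001, 0.111, 0.994, -0.001]
contact_force: [-0.9, 0.3, 1.1]
width: 0.0761
gripper_force: 0.0
```

>>> {"fn": "arm_command", "kwargs": {"motion": [{"hand": 0.076,"linear": [0,0.05,0],"roll": 0},{"hand": 0.076,"linear": [0,0.1,0],"roll": 0},{"hand": 0.076,"linear": [0,0.16,0],"roll": 0},{"hand": 0.076,"linear": [0,0.22,0],"roll": 0},{"hand": 0.076,"linear": [0,0.28,0],"roll": 0},{"hand": 0.076,"linear": [0,0.34,0],"roll": 0},{"hand": 0.076,"linear": [0,0.4,0],"roll": 0},{"hand": 0.076,"linear": [0,0.43,0],"roll": 0},{"hand": 0.076,"linear": [0,0.43,0],"roll": 0}]}}

```text
time_s: 23.35
tcp_pos: [0.4686, 0.0737, 0.1725]
ee_rot: [0.0, 0.11, 0.994, 0.0]
contact_force: [-0.5, -0.6, 0.0]
width: 0.0763
gripper_force: 0.0
```

Run:
```python
from h import *
s=snap('scene','s5');t=snap('top','t5');o=observe();print(o['contact_force'],o['tcp_pos'],o['time_s'])
a=cv2.resize(s['pixels'][110:330,120:390,::-1],None,fx=1.45,fy=1.45);b=cv2.resize(t['pixels'][140:360,120:390,::-1],None,fx=1.45,fy=1.45)
cv2.imwrite('pics/c5.png',np.hstack([a,b]))
```

```text
[-0.06493214  0.9094682   0.20617447] [0.4683238  0.07182664 0.17233834] 23.45
```

View pics/c5.png

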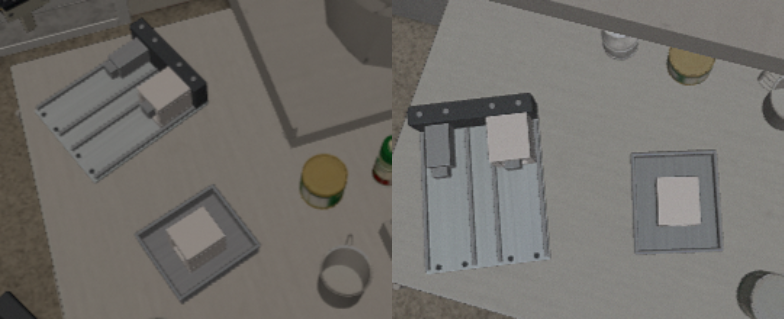

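The last crops show the fitting sleeve against the block ((508,137) on the right) and the tight one flat in the tray ((678,201)). The bystanders are where they started and the arm is clear.

```bash
python3 -c "
from h import *
print(workorder.finish_job())"
```

```text
the job is handed in; nothing more can be done
None
```

The job is handed in at about 23.5 s: the right-lane sleeve fits and is home against the stop block, and the left-lane sleeve stopped at the step, so I drew it off and laid it flat in the tray.

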